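Release and hold open the hold-down gate of a measuring pallet

TASK

The moulded cover on the measuring pallet is due to come out: squeeze the yellow safety catch back first, then squeeze the red main catch on the gate and, by that grip, swing the hold-down gate past its half-way detent until it stands wide open near its stop. The gate is sprung to close, so finish with the gripper still holding it wide open by its grip; do not put down or let go of anything. Leave the cover and everything else on the table undisturbed.

Things in the scene. Friction and masses are not known exactly. Their poses are not given: they have to be found in the camera images.
- fixture: Fixed aluminium pallet plate 360 x 240 x 15 mm on the table, carrying the moulded cover and a horizontal swing-over gate. Origin: centre of its underside; x along the 360 mm side from latch end to hinge end, y to the left of that, z up. Its place and yaw differ each time. Nothing on it is higher than 159 mm above the table.
- hinge_axis (a point): Vertical hinge axis of the gate, at the top of the gate bar, 96 mm above the table (x +105, y 0 mm in the pallet's frame; axes as the pallet's). A damped hinge spring pulls the gate shut with 0.25 N m closed to 0.40 N m wide open (damping 0.3 N m s/rad).
- gate (a joint): Gate angle, rad: 0 closed, its 26 mm wide bar then reaching from the hinge along the pallet's -x over the cover. It opens clockwise seen from above, free end towards the pallet's +y, to a stop at 1.5; only when both catches are drawn. From 0.4 to 0.8 a sprung ball crosses a detent ridge, taking about 1 N m (7 N at the grip with the spring); let go beyond it, the gate swings back to about 0.8.
- safety_bolt (a joint): Travel of the yellow safety catch, m: 0 bolted (starts at 0 to 0.002), 0.020 fully squeezed. The gate is free of it from 0.014, and it stays where it is left. Takes about 6 N. Its yellow finger post slides towards a fixed grey finger post, along the pallet's -x.
- safety_grip (a point): Where to squeeze the safety catch, 142 mm up, pallet's x -148, y -50 mm: midway between the outer faces of its two posts when fully squeezed (24 mm over both). Posts in line along the pallet's x, 8 mm thick, 24 wide, tops 156 mm up, clear down to 120. Grey post's outer face: 12 mm to -x of here; yellow's: 32 mm to +x when bolted (44 over both). Axes as the pallet's.
- main_catch (a joint): Travel of the red main catch, m: 0 latched, 0.016 fully squeezed; the gate is free of it from 0.011. A spring returns it (4 N at first, 10 N fully squeezed), so keep it squeezed while the gate leaves its closed place.
- main_grip (a point): Where to squeeze the main catch and hold the gate, 142 mm up, 197 mm from the hinge axis, turning with the gate (x along the bar to the hinge): midway between the outer faces of its two posts when fully squeezed (24 mm over both). Posts in line along the bar, 8 mm thick, 24 wide, tops 158 mm up, clear down to 120. Black post's outer face 12 mm to +x; red's 28 mm to -x when latched (40 over both).
- cover: Black moulded cover, an open tray 110 x 190 x 35 mm with two octagonal windows, lying loose on the pallet's rest buttons under the gate, origin at the centre of its underside; top 62 mm above the table. Must stay put.
- ring_gauge: Steel ring 48 mm across, 18 mm high, on the pallet's plate near the hinge. Origin: centre of its underside. Bystander.
- caliper: Steel dial caliper 235 mm long lying flat, 17 mm high. Origin: middle of its beam, x along it. Bystander.
- ref_sphere: White reference ball 25 mm across on a thin stem and a dark round base 64 mm across; 110 mm high. Origin: centre of its underside. Bystander.
- stylus_case: Closed grey and black case 85 x 140 x 35 mm. Origin: centre of its underside. Bystander.
- cleaner: White bottle with a blue cap, 52 mm across, 125 mm high. Origin: centre of its underside. Bystander.
- jog_box: Grey hand control box 100 x 165 x 34 mm with a joystick up to 62 mm high. Origin: centre of its underside. Bystander.
- spare_cover: Black moulded tray 95 x 150 x 30 mm lying on the table. Origin: centre of its underside. Bystander.

How it is judged:
On the way, in this order (a step that is already met when the one before it is completed fails the run):
1. the yellow safety catch is squeezed back while the gate is still closed (value of joint safety_bolt above 0.014 m and value of joint gate below 0.05 rad), for 0.2 s.
2. the red main catch is squeezed by the fingers while the gate is still closed and the safety catch is back (value of joint main_catch above 0.011 m and value of joint gate below 0.08 rad and value of joint safety_bolt above 0.013 m and contact force between the fingers and gate above 2 N), for 0.1 s.
3. the gate has swung past its detent (value of joint gate above 0.85 rad), for 0.05 s.
At the end, for the whole second after the job is handed in: The gate stands still at more than 1.25 rad (stop at 1.5), held there by the fingers on its grip with more than 3 N; the safety catch is still back (over 13 mm); the cover has moved less than 6 mm and each bystander less than 20 mm (value of joint gate above 1.25 rad and velocity of joint gate between -0.1 and 0.1 rad/s and contact force between the fingers and gate above 3 N and value of joint safety_bolt above 0.013 m and distance of cover from where it was at the start of the episode below 0.006 m and distance of each of ring_gauge, caliper, ref_sphere, stylus_case, cleaner, jog_box, spare_cover from where it was at the start of the episode below 0.02 m); the arm keeps its last pose, push and grip.
It fails at once if the cover is shifted in its seat or tipped (distance of cover from where it was at the start of the episode above 0.006 m or angle between cover's own z axis and vertical above 0.1 rad).
It fails at once if a bystander is pushed away or knocked over (distance of any of ring_gauge, caliper, ref_sphere, stylus_case, cleaner, jog_box, spare_cover from where it was at the start of the episode above 0.02 m or angle between any of ref_sphere, cleaner's own z axis and vertical above 0.35 rad).
It also fails if it takes over 45 s, if anything falls off the work surface, if the arm or the gripper's body presses on something with over 40 N, if the wrist force passes 120 N, or if a joint passes its speed limit or range.

ROBOT

A 6-joint arm with a two-finger parallel gripper is mounted at the origin on the work surface. World frame = base frame: x ahead of the robot, y to its left, z up, the work surface at z = 0. Lengths are in m, angles in rad, forces in N, time in s.
With the tool pointing down it reaches from about 0.35 to 0.875 m from the base axis. Payload 4.2 kg.
Tool frame: the origin (TCP) lies on the centre line of the jaws, within the pads' length; the fingertips stand env.tip_reach ahead of it and the grasp point (between the pads) lies 3 mm ahead of it (env.tip_reach is the distance from the TCP to the fingertips, in m); z points along the fingers, y is the direction in which the jaws open and shut (so a half turn about z gives the same grasp; the last joint's range is limited). The gripper opens to 87 mm and grips with 3 to 60 N. Pads are 19 mm wide; open, the fingers measure 117 mm over their backs; the gripper's body (75 mm by 190 mm) begins 51 mm behind the grasp point.
Start: joints at [-1.046, 0.385, 0.008, 0, -1.194, -0.259], TCP at [0.164, -0.603, 0.245] pointing down, gripper open.
Joint ranges: [-3.14, 3.14], [-1.21, 2.06], [-1.07, 1.41], [-3.16, 2.05], [-2.99, -0.16], [-3.1, 3.1]. Speed limits (rad/s): [2.79, 2.79, 3.14, 3.14, 3.14, 3.14].

INTERFACE

Orientations are given as a rotation vector (axis times angle).
In Python, from cell import env, snapshot, get_calibration gives the robot as it stands. The module is installed in compiled form; this text tells all that it offers.
- The arm moves only by the tool play_rows, never from a script. Its argument "deltas" is a list of rows, each a list of 3 entries, a list of its own where there are three numbers: the shift along the tool's x, y, z in m, then the turn about the tool's z in units of 6 degrees (1.0 is 6 degrees), then the opening, from -1 (shut) to 1 (fully open). A call has 1 to 12 rows; each row is the pose to reach, as a shift and turn from the pose measured when the call began, along the tool's axes at that moment; what a row does not reach only later rows make up. A row lasts 1/10 s, in which the tool goes at most 50 mm and 8.59 degrees, less where a joint would pass 70% of its speed; a pose out of reach is approached as far as the arm can. A call with a gripper value outside its range is refused whole. The fingers move at their own pace and stop on an object; "squeeze" is the grip in N (left out, the last holds). Time passes only in rows, so rows that repeat a pose let the fingers close. It gives the time, the measured TCP pose, the force and the opening at its end, in the units of the state.
- env.get_state(): the state, without advancing time (a new reading comes with each control period).
- snapshot(name): name is "side" or "top" or "wrist"; returns (picture, depth): 420x560x3 uint8, red, green, blue; 420x560 float32, m along the optical axis (not along the pixel's ray), 0 where there is no reading.
- get_calibration(name): a dict with "vertical_fov" (degrees; the focal length in pixels is half the picture's height over the tangent of half this angle, whatever the lens; pixels are square), "cx", "cy" (the principal point, pixels), "dist" ([k1, k2, p1, p2, k3] as OpenCV has them; the pictures are not rectified), "R" (3x3) and "t" (3): a world point X has camera coordinates R X + t. Camera axes: x right, y down, z forward; pixel columns grow to the right and rows downward; lengths in m; the calibration is good to about 2 mm. A picture is of the moment at which its call begins: read the wrist's pose just before it. get_calibration takes no time and is no camera call; for the wrist camera it gives the pose at the moment of the call.
- env.sign_off(): hands the job in, once; it reports no verdict.
The state is a dict: "clock": time; "joint_pos": joint angles; "dq": joint speeds; "effort": joint torques, N m; "ee_pos": TCP position; "tool_rot": TCP orientation; "force": force on the tool from outside, world axes, zero at the start; "ft_torque": the same for the moment, N m; "gripper_width": opening from 0.0 (shut) to 1.0 (fully open).
Only numpy, scipy, OpenCV 4.12 (cv2) and the standard library are available. Lean on these libraries where they do the work, as an engineer would, in place of code of your own. Each camera call takes 0.05 s, during which the arm holds its last target.

## Working session

There is one attempt and no reset: what is moved stays moved. The work goes in short steps, Python scripts to look and compute and a tool call to move; the robot and the scene stay as the last step left them, time stands still between calls to the robot, and variables do not carry over. Pictures are saved under pics/ and viewed, and the job is handed in when it is done.

Besides the shell and the picture viewer there is one more tool, called after "Emit:" as name([rows], argument=value, ...), one row to a line, values as JSON. play_rows: Moves the arm, as the interface text tells. Its arguments: {"type":"object","properties":{"deltas":{"type":"array"},"squeeze":{"type":"number"}},"required":["deltas"]}

```bash
mkdir -p pics; cat > h.py <<'E'
import numpy as np,cv2
from cell import env,snapshot,get_calibration
def K(c):
    f=210/np.tan(np.radians(c['vertical_fov'])/2)
    return np.array([[f,0,c['cx']],[0,f,c['cy']],[0,0,1.]])
def proj(c,P):
    r,_=cv2.Rodrigues(np.array(c['R']));return cv2.projectPoints(np.array(P,float).reshape(-1,3),r,np.array(c['t'],float),K(c),np.array(c['dist'],float))[0].reshape(-1,2)
def ray(c,uv):
    n=cv2.undistortPoints(np.array(uv,float).reshape(-1,1,2),K(c),np.array(c['dist'],float)).reshape(-1,2)
    R=np.array(c['R']);o=-R.T@np.array(c['t']);d=np.c_[n,np.ones(len(n))]@R
    return o,d
def atz(c,uv,z):
    o,d=ray(c,uv);return o+d*((z-o[2])/d[:,2])[:,None]
def atdepth(c,uv,D):
    o,d=ray(c,uv);return o+d*np.asarray(D)[:,None]
E
python3 - <<'E'
from h import *
import pickle
s=env.get_state();print(s,env.tip_reach)
for n in ["top","side","wrist"]:
    c=get_calibration(n);p,d=snapshot(n)
    pickle.dump((c,p,d),open(f'{n}0.pkl','wb'))
    cv2.imwrite(f'pics/{n}0.png',p[:,:,::-1]);print(n,c['dist'],c['vertical_fov'],-np.array(c['R']).T@c['t'])
E
```

```text
{'clock': 0.0, 'joint_pos': array([-1.04640831e+00,  3.85522577e-01,  6.61523616e-03, -5.08725430e-04,
       -1.19402928e+00, -2.58608694e-01]), 'dq': array([-0.00042029,  0.00252791, -0.00127943, -0.00095237,  0.00193712,
       -0.0005968 ]), 'effort': array([-6.61949616e-04, -3.90665960e+01,  1.87406123e+01,  4.21975315e+00,
        1.10858108e-02, -1.79115937e-04]), 'ee_pos': array([ 0.16403601, -0.60249655,  0.2434745 ]), 'tool_rot': array([ 0.41591479, -3.11355468, -0.00339059]), 'force': array([ 0.52455653,  0.1037802 , -0.6836339 ]), 'ft_torque': array([-0.008172  , -0.03723916,  0.00947377]), 'gripper_width': 1.001429248820332} 0.022
top [0.03493462 0.         0.         0.         0.        ] 57.5589475248666 [ 0.35607062 -0.06742558  1.22265756]
side [-0.12404282  0.          0.          0.          0.        ] 47.083254651055015 [-0.18329324 -1.00211127  1.08888901]
wrist [-0.02280566  0.          0.          0.          0.        ] 67.26401918432788 [ 0.08449456 -0.62427864  0.38382337]
```

View pics/top0.png

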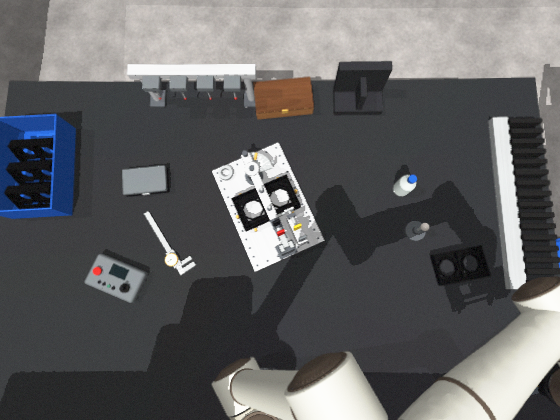

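View pics/side0.png

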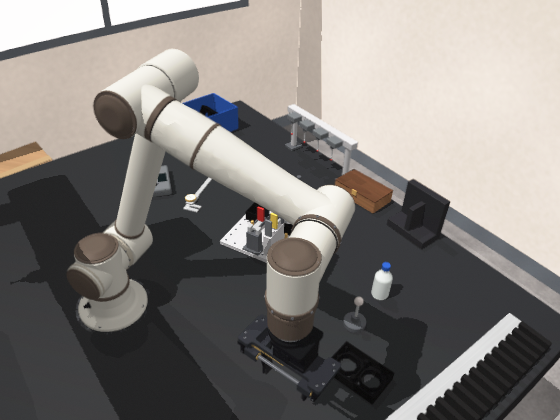

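View pics/wrist0.png

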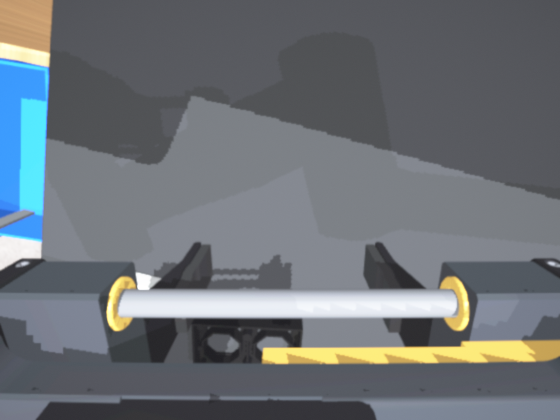

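```bash
python3 - <<'E'
from h import *
import pickle
c,p,d=pickle.load(open('top0.pkl','rb'))
cv2.imwrite('pics/topz.png',cv2.resize(p[130:280,195:345],None,fx=4,fy=4,interpolation=cv2.INTER_CUBIC)[:,:,::-1])
P=atz(c,[(212,170),(276,142),(325,240),(256,271)],.015);print(P.round(3))
hsv=cv2.cvtColor(p,cv2.COLOR_RGB2HSV)
for n,z in (('y',.156),('r',.158)):
    if n=='y': m=cv2.inRange(hsv,(20,120,100),(35,255,255))
    else: m=cv2.inRange(hsv,(0,150,80),(8,255,255))
    m[:, :195]=0;m[:,345:]=0;m[:130]=0;m[280:]=0
    k,l,st,ce=cv2.connectedComponentsWithStats(m)
    for i in range(1,k):
        if st[i,4]>5:
            dd=np.median(d[l==i]);print(n,st[i],ce[i],dd,atdepth(c,[ce[i]],[dd]),atz(c,[ce[i]],z))
c,p,d=pickle.load(open('side0.pkl','rb'))
cv2.imwrite('pics/sidez.png',cv2.resize(p[180:280,200:320],None,fx=6,fy=6,interpolation=cv2.INTER_CUBIC)[:,:,::-1])
E
```

```text
[[ 0.72   0.181  0.015]
 [ 0.816 -0.029  0.015]
 [ 0.49  -0.185  0.015]
 [ 0.392  0.032  0.015]]
y [254 153   3   7  14] [255.14285714 156.28571429] 1.2032195 [[0.74722633 0.0347647  0.07333322]] [[0.71909191 0.02741452 0.156     ]]
y [294 223   8   7  35] [297.2        226.14285714] 1.0786879 [[ 0.51348089 -0.09432608  0.15405813]] [[ 0.51319485 -0.0942772   0.156     ]]
y [255 228   2   3   6] [255.5 229. ] 1.200852 [[0.52210507 0.03356587 0.03369008]] [[0.50502499 0.02317681 0.156     ]]
r [277 229   8   7  33] [280.39393939 232.03030303] 1.0746922 [[ 0.49649022 -0.04699194  0.15580869]] [[ 0.4962018  -0.04703391  0.158     ]]
```

View pics/topz.png

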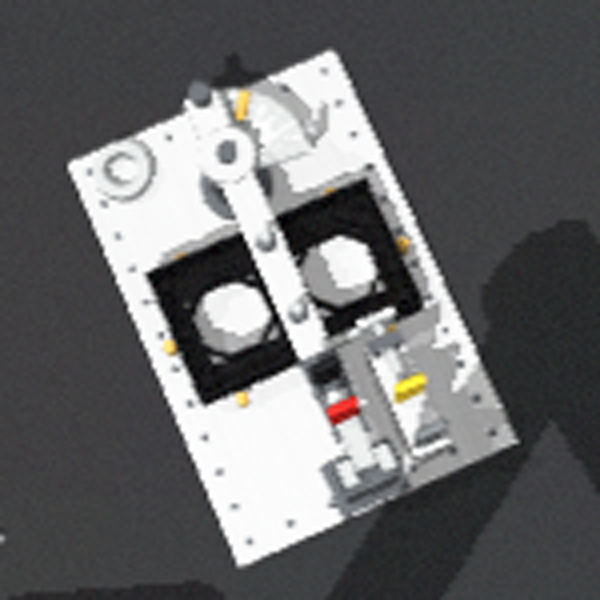

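View pics/sidez.png

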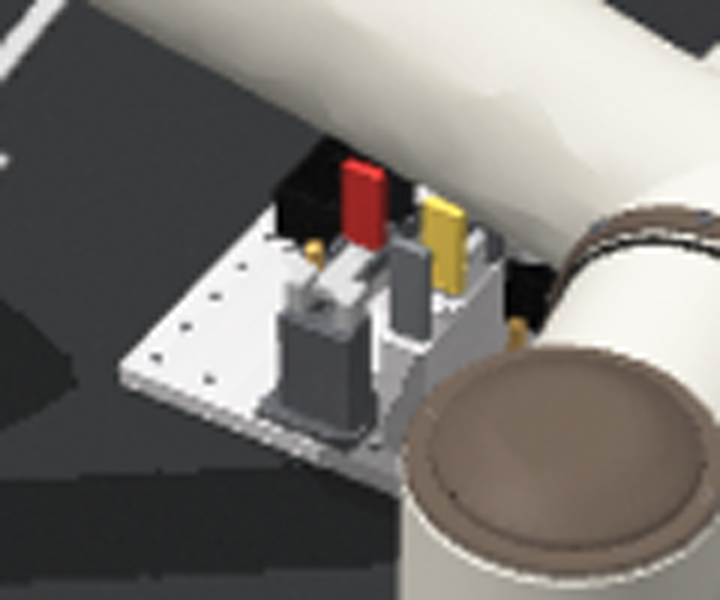

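```bash
cat >> h.py <<'E'
from scipy.spatial.transform import Rotation as Ro
def tool(): 
    s=env.get_state();return s['ee_pos'],Ro.from_rotvec(s['tool_rot']).as_matrix(),s
def goal(P,yaw_y):
    """target TCP world P, tool y heading deg -> delta in tool frame and turn units; tool assumed down"""
    p,R,s=tool();d=R.T@(np.array(P)-p);cur=np.degrees(np.arctan2(R[1,1],R[0,1]))
    t=(yaw_y-cur+180)%360-180
    print('now',p.round(4),'tooly',round(cur,2),'delta',d.round(4),'turn units',round(-t/6,3),'alt',round((180*np.sign(t)-t)/6,3),'zaxis',R[:,2].round(4))
E
python3 - <<'E'
from h import *
c=get_calibration('wrist');p,R,s=tool()
Rc=np.array(c['R'])
print('cam axes in tool (rows x,y,z)\n',(Rc@R).round(3)); print('cam pos in tool',R.T@(-Rc.T@c['t']-p))
print(R.round(3))
yaw=np.radians(25)
# camera aim for final orientation
goal([.50,-.10,.30],205)
E
```

```text
cam axes in tool (rows x,y,z)
 [[-0.     1.     0.001]
 [-0.954 -0.    -0.301]
 [-0.301 -0.001  0.954]]
cam pos in tool [ 0.0825124   0.00021898 -0.14023217]
[[-0.965 -0.263 -0.001]
 [-0.263  0.965  0.002]
 [ 0.     0.002 -1.   ]]
now [ 0.1641 -0.6026  0.2437] tooly 105.22 delta [-0.4561  0.3969 -0.0557] turn units -16.629 alt 13.371 zaxis [-6.0e-04  1.6e-03 -1.0e+00]
```

Emit:
play_rows([
  [[-0.036,0.032,-0.01],-1.2,1],
  [[-0.073,0.065,-0.02],-2.4,1],
  [[-0.11,0.098,-0.03],-3.6,1],
  [[-0.147,0.131,-0.036],-4.8,1],
  [[-0.184,0.164,-0.036],-6.0,1],
  [[-0.221,0.197,-0.036],-7.2,1],
  [[-0.258,0.23,-0.036],-8.4,1],
  [[-0.295,0.263,-0.036],-9.6,1],
  [[-0.332,0.296,-0.036],-10.8,1],
  [[-0.369,0.33,-0.036],-12.0,1],
  [[-0.406,0.364,-0.036],-13.2,1],
  [[-0.44,0.395,-0.036],-14.4,1],
])

```text
clock: 1.35
ee_pos: [0.4856, -0.1039, 0.2804]
tool_rot: [-2.44, 1.977, 0.002]
force: [2.0, -0.9, -0.6]
gripper_width: 0.997
```

```bash
python3 - <<'E'
from h import *
goal([.505,-.075,.28],205);print(env.get_state()['joint_pos'].round(3))
E
```

```text
now [ 0.4856 -0.1039  0.2804] tooly -168.04 delta [-0.0242 -0.025   0.0004] turn units -2.173 alt 27.827 zaxis [-4.0e-04  1.7e-03 -1.0e+00]
[ 0.116  0.139 -0.237 -0.002 -1.195  0.094]
```

Emit:
play_rows([
  [[-0.012,-0.012,0],-1.0,1],
  [[-0.024,-0.025,0],-2.17,1],
  [[-0.024,-0.025,0],-2.17,1],
])

```text
clock: 1.65
ee_pos: [0.5059, -0.0736, 0.2798]
tool_rot: [-2.652, 1.683, 0.003]
force: [0.3, 0.1, -0.2]
gripper_width: 0.998
```

```bash
python3 - <<'E'
from h import *
import pickle
goal([.505,-.075,.28],205)
for n in ["wrist","top"]:
    c=get_calibration(n);p,d=snapshot(n)
    pickle.dump((c,p,d),open(f'{n}1.pkl','wb'))
    cv2.imwrite(f'pics/{n}1.png',p[:,:,::-1])
E
```

```text
now [ 0.5059 -0.0736  0.2798] tooly -154.81 delta [ 0.0009  0.0014 -0.0002] turn units 0.031 alt -29.969 zaxis [-0.001   0.0018 -1.    ]
```

View pics/wrist1.png

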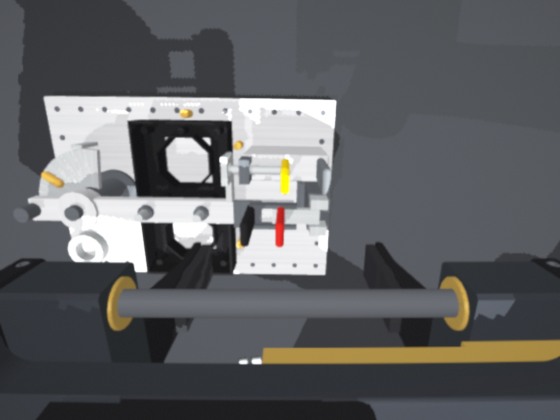

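```bash
python3 - <<'E'
from h import *
import pickle
c,p,d=pickle.load(open('wrist1.pkl','rb'))
cv2.imwrite('pics/w1z.png',cv2.resize(p[140:260,210:350],None,fx=5,fy=5,interpolation=cv2.INTER_CUBIC)[:,:,::-1])
# pixels with heights > .148 : world
vv,uu=np.mgrid[90:262,20:345]
uv=np.c_[uu.ravel(),vv.ravel()];D=d[uv[:,1],uv[:,0]];P=atdepth(c,uv,D)
h=(P[:,2]*1000).reshape(vv.shape)
rgb=p[90:262,20:345]
hm=np.clip(h*1.5,0,255).astype(np.uint8);cv2.imwrite('pics/h1.png',cv2.resize(cv2.applyColorMap(hm,cv2.COLORMAP_JET),None,fx=2.3,fy=2.3,interpolation=cv2.INTER_NEAREST))
m=(P[:,2]>.15)&(P[:,2]<.17)
mm=m.reshape(vv.shape).astype(np.uint8)
k,l,st,ce=cv2.connectedComponentsWithStats(mm)
for i in range(1,k):
    if st[i,4]>8:
        q=P[(l==i).ravel()];print(st[i]+[20,90,0,0,0],q.mean(0).round(4),q.min(0).round(4),q.max(0).round(4),rgb[l==i].mean(0).round())
E
```

```text
[280 167  10  28 245] [ 0.5188 -0.0927  0.1553] [ 0.5113 -0.1032  0.1501] [ 0.5255 -0.081   0.158 ] [250. 243.  48.]
[321 168  11  28 247] [ 0.4861 -0.1069  0.1552] [ 0.4784 -0.1178  0.1504] [ 0.4929 -0.0952  0.1584] [162. 168. 174.]
[239 220  10  27 227] [ 0.5311 -0.0334  0.1569] [ 0.5235 -0.0432  0.1501] [ 0.5381 -0.0211  0.1595] [56. 54. 53.]
[275 221   9  27 227] [ 0.5023 -0.0463  0.1569] [ 0.4946 -0.0562  0.15  ] [ 0.509 -0.034  0.16 ] [222.  67.  64.]
```

View pics/w1z.png

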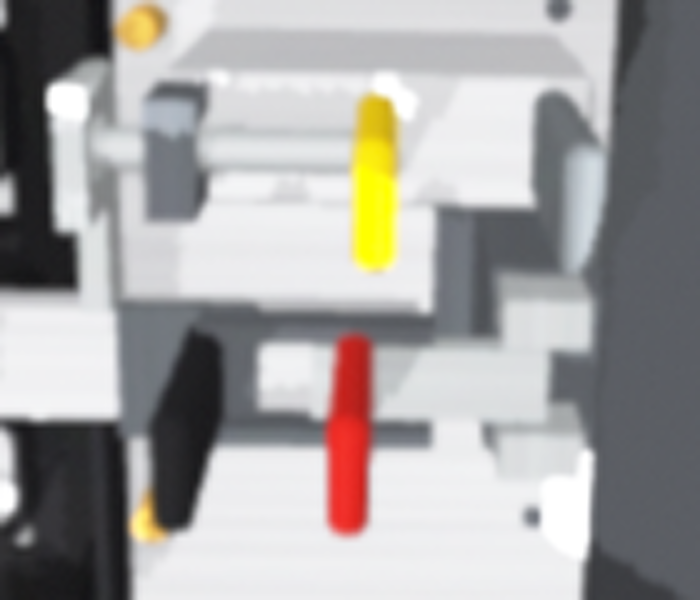

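View pics/h1.png

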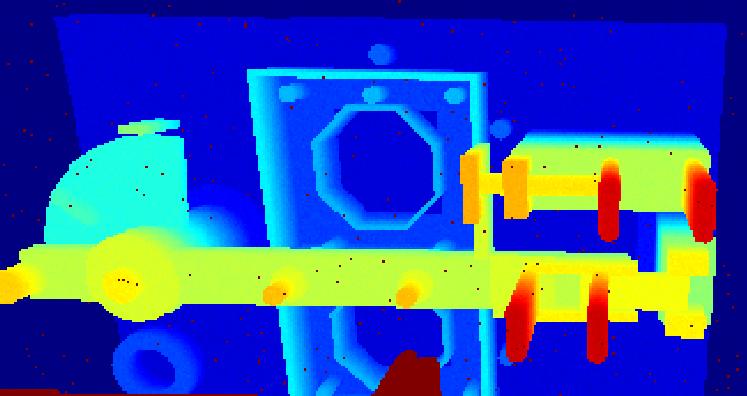

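```bash
python3 - <<'E'
from h import *
import pickle
c,p,d=pickle.load(open('wrist1.pkl','rb'))
vv,uu=np.mgrid[90:262,20:345]
uv=np.c_[uu.ravel(),vv.ravel()];D=d[uv[:,1],uv[:,0]];P=atdepth(c,uv,D)
C=np.array([.6045,0]);a=np.radians(24.4)
def topal(P,C,a):
    q=P[:,:2]-C;return np.c_[q@[np.cos(a),np.sin(a)],q@[-np.sin(a),np.cos(a)]]
L=topal(P,C,a)
m=(abs(P[:,2]-.096)<.004)&(L[:,0]>-60e-3)&(L[:,0]<60e-3)&(abs(L[:,1])<.025)
b=P[m,:2];lb=L[m]
for lo in np.arange(-.06,.06,.02):
    s=lb[(lb[:,0]>=lo)&(lb[:,0]<lo+.02)];print(lo.round(3),len(s),np.percentile(s[:,1],[1,50,99]).round(4))
posts=[]
for cen in [(.5188,-.0927),(.4861,-.1069),(.5311,-.0334),(.5023,-.0463)]:
    m=(np.hypot(*(P[:,:2]-cen).T)<.02)&(P[:,2]>.1535)&(P[:,2]<.162)
    t=topal(P[m],C,a);mid=(np.percentile(t,2,axis=0)+np.percentile(t,98,axis=0))/2
    posts.append(mid);print('post',len(t),mid.round(4),np.ptp(t,axis=0).round(4),np.median(P[m,2]).round(4))
# tool top camera cross-check
c,p,d=pickle.load(open('top1.pkl','rb'))
cv2.imwrite('pics/top1z.png',cv2.resize(p[130:280,195:345],None,fx=4,fy=4,interpolation=cv2.INTER_CUBIC)[:,:,::-1])
E
```

```text
-0.06 469 [-0.0238 -0.0005  0.0138]
-0.04 283 [-0.0114 -0.0037  0.0139]
-0.02 374 [-0.0115 -0.001   0.0132]
0.0 418 [-0.0116  0.0004  0.0134]
0.02 284 [-0.0119 -0.0035  0.0138]
0.04 347 [-0.0118 -0.0025  0.0139]
post 227 [-0.1162 -0.0484] [0.0077 0.0229] 0.1555
post 219 [-0.1521 -0.0481] [0.0079 0.0229] 0.1556
post 214 [-0.0805  0.0011] [0.0082 0.0231] 0.1576
post 213 [-0.1122  0.0011] [0.0073 0.0237] 0.1575
```

```bash
python3 - <<'E'
from h import *
import pickle
c,p,d=pickle.load(open('wrist1.pkl','rb'))
vv,uu=np.mgrid[90:262,20:345]
uv=np.c_[uu.ravel(),vv.ravel()];D=d[uv[:,1],uv[:,0]];P=atdepth(c,uv,D)
C=np.array([.6073,.0028]);a=np.radians(24.4)
q=P[:,:2]-C;L=np.c_[q@[np.cos(a),np.sin(a)],q@[-np.sin(a),np.cos(a)]]
for yb in (-.05,0.):
  for x in np.arange(-.2,-.04,.008):
    m=(abs(L[:,0]-x)<.004)&(abs(L[:,1]-yb)<.018)&(P[:,2]<.2)
    if m.sum(): print(yb,x.round(3),m.sum(),np.percentile(P[m,2],98).round(3))
goal([.4932,-.1035,.21],204.4)
E
```

```text
-0.05 -0.2 55 0.002
-0.05 -0.192 162 0.002
-0.05 -0.184 121 0.002
-0.05 -0.176 123 0.017
-0.05 -0.168 56 0.093
-0.05 -0.16 264 0.157
-0.05 -0.152 508 0.157
-0.05 -0.144 292 0.095
-0.05 -0.136 290 0.095
-0.05 -0.128 293 0.151
-0.05 -0.12 422 0.157
-0.05 -0.112 267 0.111
-0.05 -0.104 295 0.111
-0.05 -0.096 292 0.111
-0.05 -0.088 349 0.12
-0.05 -0.08 330 0.12
-0.05 -0.072 124 0.119
-0.05 -0.064 431 0.121
-0.05 -0.056 248 0.121
-0.05 -0.048 17 0.032
0.0 -0.2 111 0.002
0.0 -0.192 148 0.002
0.0 -0.184 95 0.002
0.0 -0.176 2 0.023
0.0 -0.168 153 0.109
0.0 -0.16 215 0.109
0.0 -0.152 242 0.109
0.0 -0.144 353 0.108
0.0 -0.136 286 0.107
0.0 -0.128 329 0.109
0.0 -0.12 339 0.159
0.0 -0.112 389 0.159
0.0 -0.104 328 0.109
0.0 -0.096 342 0.109
0.0 -0.088 558 0.158
0.0 -0.08 320 0.159
0.0 -0.072 275 0.101
0.0 -0.064 282 0.101
0.0 -0.056 283 0.099
0.0 -0.048 194 0.097
now [ 0.5047 -0.0751  0.28  ] tooly -155.08 delta [0.0211 0.0224 0.07  ] turn units 0.087 alt -29.913 zaxis [-0.0015  0.0016 -1.    ]
```

Emit:
play_rows([
  [[0.011,0.011,0.035],0.05,1],
  [[0.021,0.022,0.06],0.09,1],
  [[0.021,0.022,0.07],0.09,1],
  [[0.021,0.022,0.07],0.09,1],
])

```text
clock: 2.15
ee_pos: [0.4924, -0.1041, 0.2089]
tool_rot: [2.637, -1.705, -0.007]
force: [1.6, -0.5, 1.5]
gripper_width: 1.0
```

```bash
python3 - <<'E'
from h import *
import pickle
goal([.4932,-.1035,.148],204.4)
c=get_calibration('wrist');p,d=snapshot('wrist')
pickle.dump((c,p,d),open('wrist2.pkl','wb'));cv2.imwrite('pics/wrist2.png',p[:,:,::-1])
vv,uu=np.mgrid[0:420,0:560]
uv=np.c_[uu.ravel(),vv.ravel()];P=atdepth(c,uv,d.ravel())
hsv=cv2.cvtColor(p,cv2.COLOR_RGB2HSV).reshape(-1,3)
C=np.array([.6073,.0028]);a=np.radians(24.4)
q=P[:,:2]-C;L=np.c_[q@[np.cos(a),np.sin(a)],q@[-np.sin(a),np.cos(a)]]
for n,(x,y) in dict(yel=(-.12,-.05),grey=(-.156,-.05),blk=(-.084,0),red=(-.116,0)).items():
    m=(abs(L[:,0]-x)<.01)&(abs(L[:,1]-y)<.02)&(P[:,2]>.15)&(P[:,2]<.163)
    t=L[m]
    if len(t): print(n,len(t),((np.percentile(t,2,axis=0)+np.percentile(t,98,axis=0))/2).round(4),np.ptp(t,axis=0).round(4),np.median(P[m,2]))
E
```

```text
now [ 0.4924 -0.1041  0.2089] tooly -155.75 delta [-0.0001 -0.0012  0.0609] turn units -0.026 alt 29.974 zaxis [-0.0044  0.0013 -1.    ]
yel 398 [-0.1203 -0.0501] [0.0084 0.0231] 0.15537889815218214
grey 386 [-0.1563 -0.05  ] [0.0081 0.0235] 0.15548366132180327
red 48 [-0.1163 -0.0105] [0.0071 0.0039] 0.15232703729354174
```

View pics/wrist2.png

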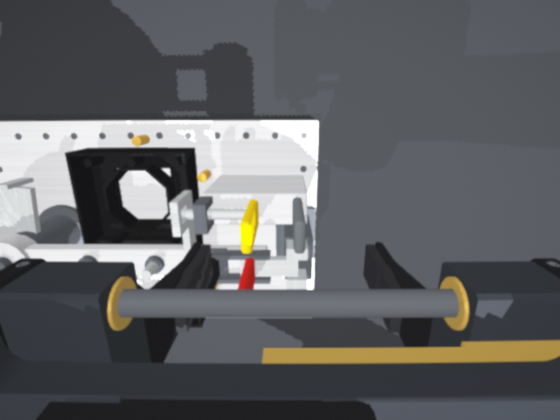

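Emit:
play_rows([
  [[0,-0.001,0.02],0,1],
  [[0,-0.001,0.045],0,1],
  [[0,-0.001,0.061],0,1],
  [[0,-0.001,0.061],0,1],
  [[0,-0.001,0.061],0,1],
])

```text
clock: 2.7
ee_pos: [0.4958, -0.1032, 0.1508]
tool_rot: [-2.639, 1.702, -0.001]
force: [0.1, 0.1, 0.5]
gripper_width: 1.002
```

```bash
python3 - <<'E'
from h import *
import pickle
goal([.4930,-.1036,.148],204.4);print(env.get_state()['force'])
for n in ('wrist','side','top'):
    p,d=snapshot(n);cv2.imwrite(f'pics/{n}3.png',p[:,:,::-1] if n=='wrist' else cv2.resize(p[130:280,200:340],None,fx=4,fy=4)[:,:,::-1])
E
```

```text
now [ 0.4958 -0.1032  0.1508] tooly -155.65 delta [-0.0008  0.0027  0.0028] turn units -0.008 alt 29.992 zaxis [ 1.3e-03  7.0e-04 -1.0e+00]
[0.12604102 0.05819206 0.51898482]
```

View pics/wrist3.png

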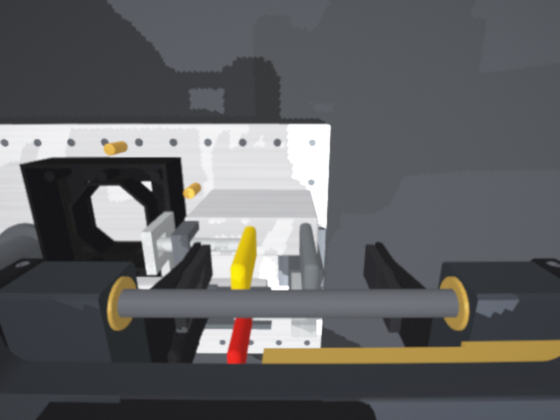

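View pics/side3.png

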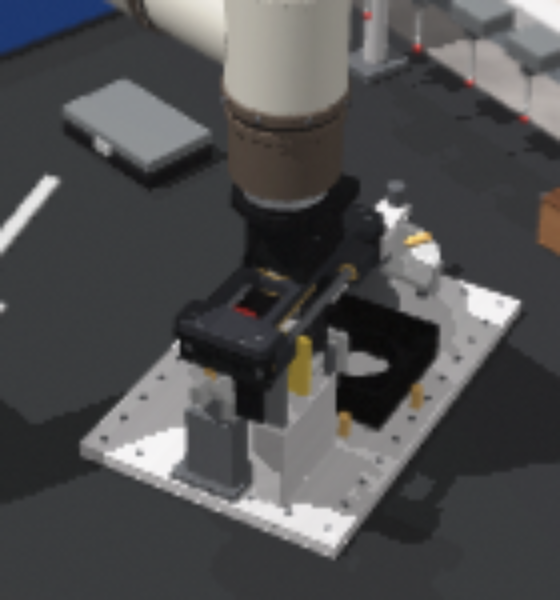

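Emit:
play_rows([
  [[-0.001,0.003,0.003],0,1],
  [[-0.001,0.003,0.003],0,0.2],
  [[-0.001,0.003,0.003],0,-0.2],
  [[-0.001,0.003,0.003],0,-0.4],
  [[-0.001,0.003,0.003],0,-0.6],
  [[-0.001,0.003,0.003],0,-0.8],
  [[-0.001,0.003,0.003],0,-0.8],
], squeeze=20)

```text
clock: 3.55
ee_pos: [0.4944, -0.1028, 0.1481]
tool_rot: [-2.636, 1.7, -0.007]
force: [4.7, 3.2, -2.9]
gripper_width: 0.538
```

```bash
python3 - <<'E'
from h import *
goal([.4930,-.1036,.148],204.4);s=env.get_state();print(s['force'],s['gripper_width']*87)
for n in ('wrist',):
    p,d=snapshot(n);cv2.imwrite(f'pics/{n}4.png',p[:,:,::-1])
E
```

```text
now [ 0.4944 -0.1028  0.1481] tooly -155.65 delta [0.0001 0.0016 0.0001] turn units -0.008 alt 29.992 zaxis [ 0.0064  0.0021 -1.    ]
[ 4.6944798   3.22003554 -2.88122543] 46.76854350722824
```

View pics/wrist4.png

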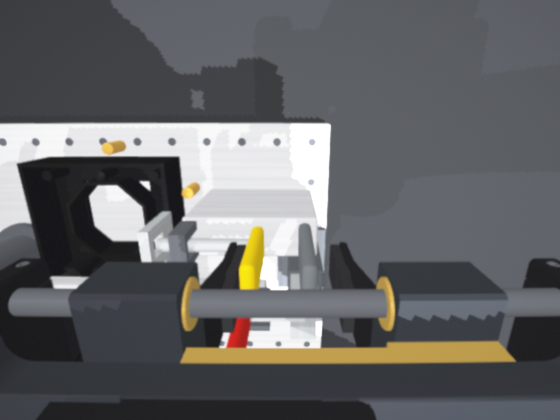

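Emit:
play_rows([
  [[0,0.001,0],0,-1],
  [[0,0.001,0],0,-1],
  [[0,0.001,0],0,-1],
  [[0,0.001,0],0,-1],
  [[0,0.001,0],0,-1],
  [[0,0.001,0],0,-1],
  [[0,0.001,0],0,-1],
  [[0,0.001,0],0,-1],
])

```text
clock: 4.4
ee_pos: [0.4922, -0.1039, 0.1481]
tool_rot: [-2.637, 1.702, -0.003]
force: [-3.6, -3.6, 4.7]
gripper_width: 0.271
```

```bash
python3 - <<'E'
from h import *
goal([.4930,-.1036,.148],204.4);s=env.get_state();print(s['force'],s['gripper_width']*87)
for n in ('wrist',):
    p,d=snapshot(n);cv2.imwrite(f'pics/{n}5.png',p[:,:,::-1])
E
```

```text
now [ 0.4922 -0.1039  0.1481] tooly -155.66 delta [ 0.0001 -0.0009  0.0001] turn units -0.01 alt 29.99 zaxis [ 0.0033  0.0012 -1.    ]
[-3.63185284 -3.58143513  4.72911203] 23.55237128148481
```

View pics/wrist5.png

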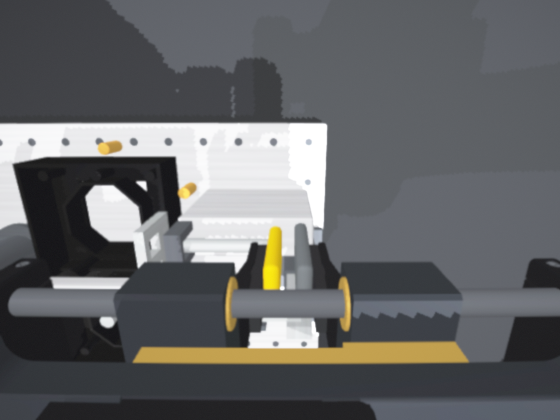

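Emit:
play_rows([
  [[0,0,0],0,1],
  [[0,0,0],0,1],
  [[0,0,0],0,1],
  [[0,0,0],0,1],
  [[0,0,0],0,1],
  [[0,0,-0.02],0,1],
  [[0,0,-0.05],0,1],
  [[0,0,-0.065],0,1],
  [[0,0,-0.065],0,1],
])

```text
clock: 5.35
ee_pos: [0.4936, -0.1038, 0.2155]
tool_rot: [-2.635, 1.699, -0.011]
force: [1.6, 0.1, -0.8]
gripper_width: 0.967
```

```bash
python3 - <<'E'
from h import *
s=env.get_state();print(s['gripper_width']*87,s['force'])
goal([.5235,-.0356,.21],204.4)
E
```

```text
84.13442194362631 [ 1.56598886  0.0815557  -0.81798969]
now [ 0.4936 -0.1038  0.2155] tooly -155.63 delta [-0.0498 -0.0554  0.0059] turn units -0.005 alt 29.995 zaxis [ 0.0093  0.0014 -1.    ]
```

Emit:
play_rows([
  [[-0.025,-0.028,0],0,1],
  [[-0.05,-0.055,0],0,1],
  [[-0.05,-0.055,0],0,1],
  [[-0.05,-0.055,0],0,1],
])

```text
clock: 5.75
ee_pos: [0.5225, -0.035, 0.2145]
tool_rot: [-2.637, 1.698, -0.008]
force: [-0.9, 0.3, 0.3]
gripper_width: 0.997
```

```bash
python3 - <<'E'
from h import *
goal([.5235,-.0356,.148],204.4)
c=get_calibration('wrist');p,d=snapshot('wrist')
cv2.imwrite('pics/wrist6.png',p[:,:,::-1])
vv,uu=np.mgrid[0:420,0:560]
uv=np.c_[uu.ravel(),vv.ravel()];P=atdepth(c,uv,d.ravel())
C=np.array([.6073,.0028]);a=np.radians(24.4)
q=P[:,:2]-C;L=np.c_[q@[np.cos(a),np.sin(a)],q@[-np.sin(a),np.cos(a)]]
for n,(x,y) in dict(yel=(-.14,-.05),grey=(-.156,-.05),blk=(-.084,0),red=(-.116,0)).items():
    m=(abs(L[:,0]-x)<.008)&(abs(L[:,1]-y)<.02)&(P[:,2]>.15)&(P[:,2]<.163)
    t=L[m]
    if len(t): print(n,len(t),((np.percentile(t,2,axis=0)+np.percentile(t,98,axis=0))/2).round(4),np.ptp(t,axis=0).round(4),np.median(P[m,2]))
E
```

```text
now [ 0.5225 -0.035   0.2145] tooly -155.56 delta [ 0.0008 -0.0002  0.0665] turn units 0.006 alt -29.994 zaxis [ 0.0068  0.0012 -1.    ]
yel 480 [-0.1399 -0.0497] [0.0086 0.0235] 0.15541239413827068
grey 493 [-0.1557 -0.0496] [0.0084 0.0235] 0.15536880312606513
blk 391 [-0.0842 -0.0005] [0.008  0.0237] 0.15731890642821164
red 409 [-0.1157 -0.0004] [0.0082 0.0234] 0.15733881243131326
```

View pics/wrist6.png

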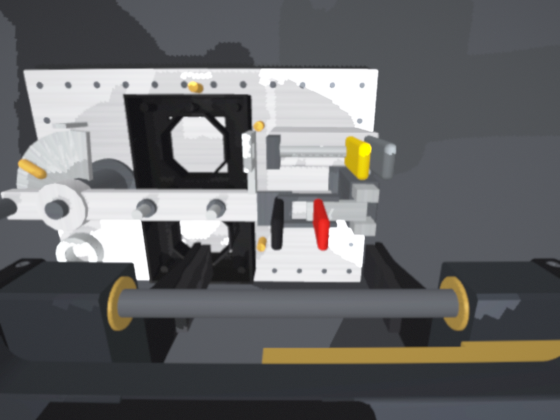

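Emit:
play_rows([
  [[0.001,0,0.02],0,1],
  [[0.001,0,0.045],0,1],
  [[0.001,0,0.066],0,1],
  [[0.001,0,0.066],0,1],
  [[0.001,0,0.066],0,1],
])

```text
clock: 6.3
ee_pos: [0.5231, -0.0372, 0.1488]
tool_rot: [-2.636, 1.701, -0.008]
force: [-0.1, -0.4, 0.6]
gripper_width: 0.997
```

```bash
python3 - <<'E'
from h import *
goal([.5232,-.036,.148],204.4);print(env.get_state()['force'])
E
```

```text
now [ 0.5231 -0.0372  0.1488] tooly -155.66 delta [-0.001  -0.0006  0.0008] turn units -0.01 alt 29.99 zaxis [ 6.4e-03  6.0e-04 -1.0e+00]
[-0.10152157 -0.42806296  0.55194205]
```

Emit:
play_rows([
  [[-0.001,-0.001,0.001],0,0],
  [[-0.001,-0.001,0.001],0,-0.3],
  [[-0.001,-0.001,0.001],0,-0.5],
  [[-0.001,-0.001,0.001],0,-1],
  [[-0.001,-0.001,0.001],0,-1],
  [[-0.001,-0.001,0.001],0,-1],
  [[-0.001,-0.001,0.001],0,-1],
  [[-0.001,-0.001,0.001],0,-1],
  [[-0.001,-0.001,0.001],0,-1],
  [[-0.001,-0.001,0.001],0,-1],
], squeeze=45)

```text
clock: 7.3
ee_pos: [0.5234, -0.036, 0.1476]
tool_rot: [-2.637, 1.702, -0.007]
force: [-0.2, -0.7, 0.2]
gripper_width: 0.266
```

```bash
python3 - <<'E'
from h import *
goal([.5232,-.036,.148],204.4);s=env.get_state();print(s['force'],s['ft_torque'],s['gripper_width']*87,s['joint_pos'].round(2))
p,d=snapshot('wrist');cv2.imwrite('pics/wrist7.png',p[:,:,::-1])
E
```

```text
now [ 0.5234 -0.036   0.1476] tooly -155.67 delta [-0.      0.0001 -0.0004] turn units -0.011 alt 29.989 zaxis [ 5.4e-03  3.0e-04 -1.0e+00]
[-0.17000964 -0.72075038  0.2393425 ] [-0.40843779  0.78098582 -0.08654563] 23.16611839687631 [ 0.24  0.31 -0.38  0.   -0.88  0.18]
```

View pics/wrist7.png

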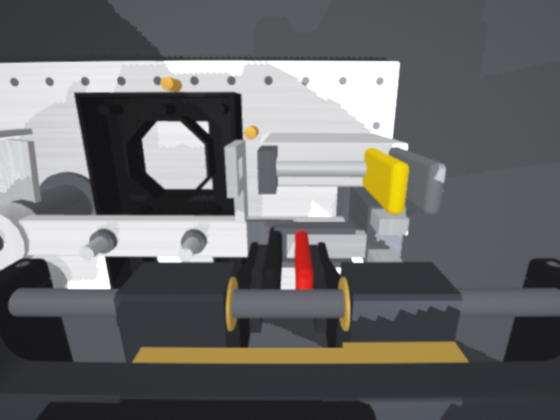

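Emit:
play_rows([
  [[-0.0103,-0.0003,0],0.5,-1],
  [[-0.0206,-0.0011,0],1.0,-1],
  [[-0.0308,-0.0024,0],1.5,-1],
  [[-0.041,-0.0043,0],2.0,-1],
  [[-0.051,-0.0067,0],2.5,-1],
  [[-0.0609,-0.0096,0],3.0,-1],
  [[-0.0706,-0.0131,0],3.5,-1],
  [[-0.0801,-0.017,0],4.0,-1],
])

```text
clock: 8.15
ee_pos: [0.5057, 0.0441, 0.1476]
tool_rot: [-2.224, 2.215, -0.006]
force: [1.4, -2.6, 0.4]
gripper_width: 0.267
```

```bash
cat >> h.py <<'E'
H=np.array([.7028,.0454])
def st(targets=()):
    p,R,s=tool();v=p[:2]-H;th=np.degrees(np.arctan2(v[1],v[0]))%360
    cur=np.degrees(np.arctan2(R[1,1],R[0,1]))%360
    print('t',round(s['clock'],2),'p',p.round(4),'gate',round(204.4-th,2),'r',np.hypot(*v).round(4),'toolyaw-angle',round(204.4-cur,2),'F',s['force'].round(1),'T',s['ft_torque'].round(2),'w',(s['gripper_width']*87).round(1),'z',R[:,2].round(3),'q',s['joint_pos'].round(2))
    for g in targets:
        a=np.radians(204.4-g);w=np.r_[H+.197*np.array([np.cos(a),np.sin(a)]),.148]
        t=((204.4-g)-cur+180)%360-180
        print(g,(R.T@(w-p)).round(4),round(-t/6,2))
E
python3 - <<'E'
from h import *
st(range(27,61,3))
p,d=snapshot('wrist');cv2.imwrite('pics/wrist8.png',p[:,:,::-1])
E
```

```text
Traceback (most recent call last):
  File "h.py", line 28, in st
    print('t',round(s['clock'],2),'p',p.round(4),'gate',round(204.4-th,2),'r',np.hypot(*v).round(4),'toolyaw-angle',round(204.4-cur,2),'F',s['force'].round(1),'T',s['ft_torque'].round(2),'w',(s['gripper_width']*87).round(1),'z',R[:,2].round(3),'q',s['joint_pos'].round(2))
                                                                                                                                                                                               ^^^^^^^^^^^^^^^^^^^^^^^^^^^^^
AttributeError: 'float' object has no attribute 'round'
```

```bash
sed -i "s/(s\['gripper_width'\]\*87).round(1)/round(float(s['gripper_width']*87),1)/" h.py
python3 - <<'E'
from h import *
st(range(27,61,3))
p,d=snapshot('wrist');cv2.imwrite('pics/wrist8.png',p[:,:,::-1])
E
```

```text
t 8.15 p [0.5057 0.0441 0.1476] gate 24.02 r 0.1971 toolyaw-angle 24.17 F [ 1.4 -2.6  0.4] T [-0.78  0.6  -0.01] w 23.3 z [ 0.005 -0.001 -1.   ] q [ 0.41  0.28 -0.42  0.   -0.87 -0.41]
27 [-0.0102 -0.0003 -0.0004] 0.47
30 [-0.0205 -0.0011 -0.0004] 0.97
33 [-0.0307 -0.0024 -0.0004] 1.47
36 [-0.0409 -0.0043 -0.0004] 1.97
39 [-0.0509 -0.0066 -0.0004] 2.47
42 [-0.0608 -0.0095 -0.0004] 2.97
45 [-0.0706 -0.013  -0.0004] 3.47
48 [-0.0801 -0.0169 -0.0004] 3.97
51 [-0.0894 -0.0213 -0.0004] 4.47
54 [-0.0985 -0.0262 -0.0003] 4.97
57 [-0.1073 -0.0315 -0.0003] 5.47
60 [-0.1158 -0.0374 -0.0003] 5.97
```

View pics/wrist8.png

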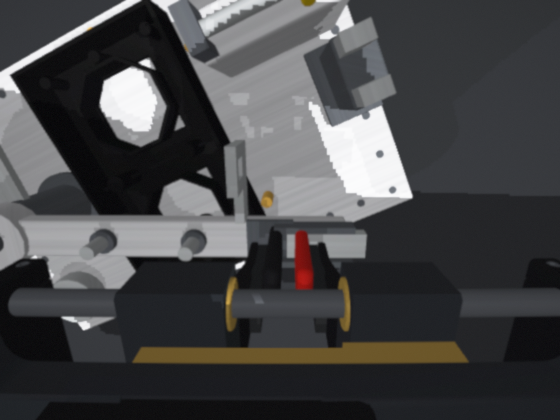

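Emit:
play_rows([
  [[-0.0102,-0.0003,0],0.47,-1],
  [[-0.0205,-0.0011,0],0.97,-1],
  [[-0.0307,-0.0024,0],1.47,-1],
  [[-0.0409,-0.0043,0],1.97,-1],
  [[-0.0509,-0.0066,0],2.47,-1],
  [[-0.0608,-0.0095,0],2.97,-1],
  [[-0.0706,-0.013,0],3.47,-1],
  [[-0.0801,-0.0169,0],3.97,-1],
  [[-0.0894,-0.0213,0],4.47,-1],
  [[-0.0985,-0.0262,0],4.97,-1],
  [[-0.1073,-0.0315,0],5.47,-1],
  [[-0.1158,-0.0374,0],5.97,-1],
])

```text
clock: 9.4
ee_pos: [0.5427, 0.1605, 0.1476]
tool_rot: [-1.431, 2.794, -0.004]
force: [-0.2, -3.9, 0.7]
gripper_width: 0.271
```

```bash
python3 - <<'E'
from h import *
st(list(range(62,83,3))+[80])
p,d=snapshot('wrist');cv2.imwrite('pics/wrist9.png',p[:,:,::-1])
E
```

```text
t 9.4 p [0.5427 0.1605 0.1476] gate 60.11 r 0.1972 toolyaw-angle 60.16 F [-0.2 -3.9  0.7] T [-1.02  0.54 -0.17] w 23.6 z [ 0.003 -0.001 -1.   ] q [ 0.58  0.37 -0.28  0.   -0.92 -1.2 ]
62 [-0.0065 -0.0003 -0.0004] 0.31
65 [-0.0168 -0.0009 -0.0003] 0.81
68 [-0.027  -0.002  -0.0003] 1.31
71 [-0.0372 -0.0037 -0.0003] 1.81
74 [-0.0473 -0.0059 -0.0003] 2.31
77 [-0.0572 -0.0086 -0.0003] 2.81
80 [-0.067  -0.0119 -0.0003] 3.31
80 [-0.067  -0.0119 -0.0003] 3.31
```

View pics/wrist9.png

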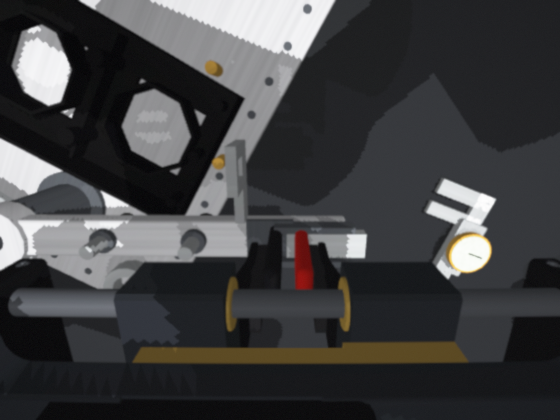

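Emit:
play_rows([
  [[-0.0065,-0.0003,0],0.31,-1],
  [[-0.0168,-0.0009,0],0.81,-1],
  [[-0.027,-0.002,0],1.31,-1],
  [[-0.0372,-0.0037,0],1.81,-1],
  [[-0.0473,-0.0059,0],2.31,-1],
  [[-0.0572,-0.0086,0],2.81,-1],
  [[-0.0635,-0.0107,0],3.13,-1],
  [[-0.0635,-0.0107,0],3.13,-1],
  [[-0.0635,-0.0107,0],3.13,-1],
  [[-0.0635,-0.0107,0],3.13,-1],
  [[-0.0635,-0.0107,0],3.13,-1],
])

```text
clock: 10.55
ee_pos: [0.589, 0.2064, 0.1477]
tool_rot: [-0.954, 2.99, -0.003]
force: [-2.1, -3.8, 2.7]
gripper_width: 0.266
```

```bash
python3 - <<'E'
from h import *
st([79])
for n in ('wrist','top','side'):
    c=get_calibration(n);p,d=snapshot(n);cv2.imwrite(f'pics/{n}10.png',p[:,:,::-1])
    if n=='top':
        import pickle;pickle.dump((c,p,d),open('top10.pkl','wb'))
        cv2.imwrite('pics/top10z.png',cv2.resize(p[120:320,80:340],None,fx=3,fy=3,interpolation=cv2.INTER_CUBIC)[:,:,::-1])
    if n=='wrist':
        # bar edge heading
        vv,uu=np.mgrid[0:420,0:560];P=atdepth(c,np.c_[uu.ravel(),vv.ravel()],d.ravel())
        m=(abs(P[:,2]-.0965)<.003)&(np.hypot(*(P[:,:2]-H).T)>.03)&(np.hypot(*(P[:,:2]-H).T)<.13)
        a=np.radians(125.4);q=P[m,:2]-H;x=q@[np.cos(a),np.sin(a)];y=q@[-np.sin(a),np.cos(a)]
        for lo in np.arange(.03,.13,.02):
            k=(x>=lo)&(x<lo+.02)&(abs(y)<.03)
            if k.sum():print(lo.round(2),k.sum(),np.percentile(y[k],[1,50,99]).round(4))
st()
E
```

```text
t 10.55 p [0.589  0.2064 0.1477] gate 79.14 r 0.1971 toolyaw-angle 78.99 F [-2.1 -3.8  2.7] T [-0.78  0.91 -0.26] w 23.1 z [ 0.004 -0.001 -1.   ] q [ 0.6   0.46 -0.13  0.   -0.98 -1.55]
79 [ 0.0005 -0.0001 -0.0003] 0.0
0.03 1030 [-0.0127  0.0005  0.0121]
0.05 723 [-0.0128  0.0041  0.012 ]
0.07 748 [-0.0131  0.003   0.0119]
0.09 1047 [-0.0128  0.0003  0.0117]
0.11 893 [-0.0126  0.0019  0.0116]
t 10.7 p [0.5892 0.2065 0.1476] gate 79.21 r 0.1971 toolyaw-angle 79.01 F [-1.9 -4.   1. ] T [-0.91  0.97 -0.34] w 23.6 z [ 0.004 -0.001 -1.   ] q [ 0.6   0.46 -0.13  0.   -0.98 -1.55]
```

View pics/wrist10.png

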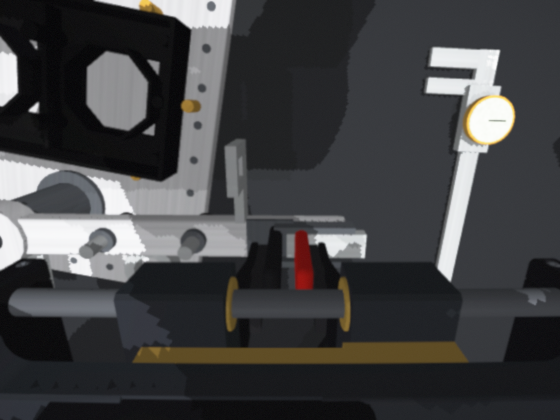

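View pics/top10z.png

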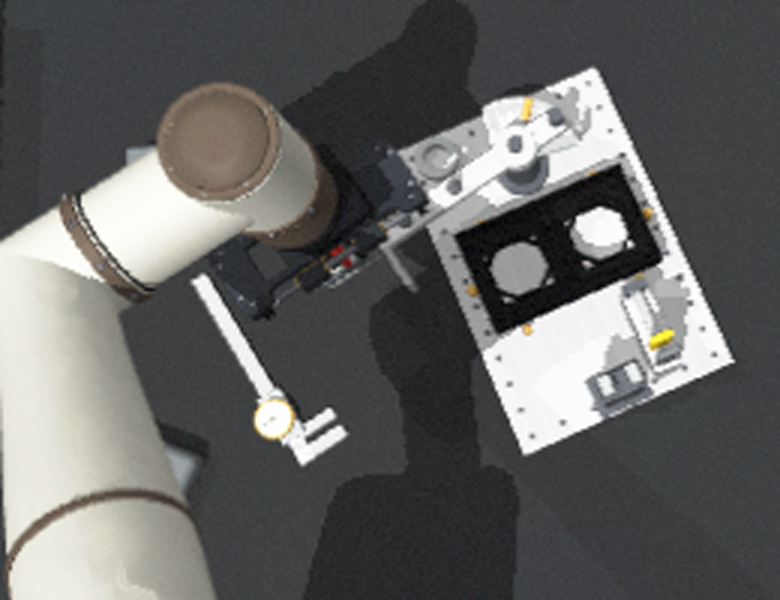

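View pics/side10.png

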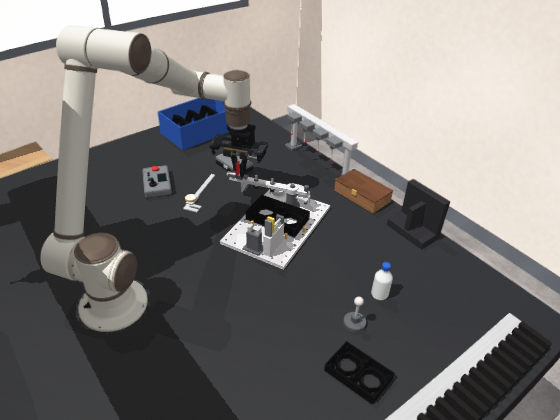

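The gate reads about 79° (1.38 rad) and everything else looks untouched. The wrist picture shows the red post at (303, 262) in the jaws. The top view shows the yellow post still against the grey one, with the cover and caliper in place. I'm handing in.

```bash
python3 - <<'E'
from h import *
print(env.sign_off());st()
E
```

```text
the job is handed in; nothing more can be done
None
the job is handed in; nothing more can be done
```

The gate is open to about 1.38 rad, and I handed the job in with the gripper still holding it by the red grip. No verdict is reported.

- **Catches:** I squeezed the yellow safety catch fully back (23.6 mm over both posts). A second wrist view showed it had stayed back, 20 mm from where it started. I then squeezed the red main catch (23.2 mm over both posts) with 45 N, without letting go since.
- **Gate:** I swung it past the detent along the hinge arc, and the jaws turned with the bar.
- **Last checks at 10.7 s, before handing in:**
  - Gate angle: 79.2° from the tool position, and about 79.3° from the bar's edges in the wrist depth picture.
  - Grip: 23.6 mm opening, and the arm was still.
  - Wrist force: about 4 to 5 N.
  - Pictures: the yellow catch is still against its grey post. The cover and the bystanders I could see look untouched; I judged that by eye rather than measuring it. The gripper and arm partly hid the stylus case and ring gauge.
- **Disagreement:** The first overhead estimates of the catch posts were about 5 mm off the wrist camera's. I put that down to the overhead colour patches including the posts' side faces, and used the wrist values. They repeated within about 1 mm on the later wrist views.

A state reading after hand-in was refused, so I could not check the held second itself.

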